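# Lay a bearing shaft in its greasing cradle

### The job

The steel key stock bar has been left lying across the blue V cradle: put it away flat in the red tray. Then take the stub shaft that stands on its new bearing and lay it gently, without dropping it, on its side in both V saddles, with the bearing hanging about midway in the gap between the black grease block and the saddle beside it, touching neither, and the plain end pointing away from the block. Leave the screwdriver, the two brass nuts and the grease tin where they are.

Things in the scene. Friction and masses are not known exactly. Their poses are not given: they have to be found in the camera images.
- cradle: Blue steel cradle fixed to the bench, black grease block at its -x end. Origin: underside (bench level), midway between its two V saddles; x runs along the shaft's place, from block to free end, z up. Base plate 80 mm wide, 12 thick, x -120 to 85. Saddles centred at x = -25 and +25, each 18 thick along x, 68 wide, flat horn tops at z = 70.
- cradle_seat (a point): Point midway between the saddles on the axis of a 20 mm shaft lying in the Vs: 62 mm above the cradle's underside (y = 0). The V notches are 90 degrees, 44 mm wide at the top, their bottoms at z = 48. Axes as the cradle's. Beyond the second saddle (x over 34) it is open down to the base plate, room for fingers.
- block_face (a point): Centre of the black cast grease block's face that looks at the saddles, at x = -77, z = 62 in the cradle's frame. The block is 40 mm along x (-117 to -77), 60 wide, its top at z = 85, with a brass fitting on top up to z = 101. The gap to the first saddle is 43 mm.
- shaft: Bright steel stub shaft, 20 mm diameter, 160 long, with a chrome ball bearing (47 outside, 14 wide) on its lower end; about 0.5 kg, centre of mass 65 mm from the bearing end. Starts upright, standing on the bearing. Origin: centre of the bearing's outer end face; z runs along the shaft to the plain end. Well laid, the origin is near x = -63 in the cradle's frame.
- shaft_end (a point): Centre of the shaft's plain end face, 160 mm along the shaft's z from the bearing end
- key_bar: Dark steel square key stock bar, 120 x 16 x 16 mm, 0.24 kg, long axis x, origin at its centre. It starts lying on the horn tops of the saddle farther from the black block, across the cradle.
- tray: Red open parts tray fixed to the bench, outside 200 (x) x 110 (y) x 30 mm (z), walls and floor 5 mm. Origin: centre of the underside.
- screwdriver: Screwdriver with green handle lying on the bench; not to be disturbed
- nut_a: Brass thumb nut, 24 mm diameter, 14 mm high, on the bench; not to be disturbed
- nut_b: The other brass thumb nut, the same; not to be disturbed
- grease_tin: Yellow grease tin, 64 mm diameter, 50 mm high, upright on the bench; not to be disturbed
Mind the look-alikes: they are no part of the job. Of the things like the key_bar, leave any that is orange; of the rest the smaller one is meant. Of the things that look like the shaft, the larger one is meant.

How it is judged:
On the way, in this order (a step that is already met when the one before it is completed fails the run):
1. the key bar lies flat in the tray, released (x of key_bar in the frame of tray between -0.06 and 0.06 m and y of key_bar in the frame of tray between -0.045 and 0.045 m and z of key_bar in the frame of tray between 0.006 and 0.019 m and linear speed of key_bar below 0.02 m/s and angular speed of key_bar below 0.3 rad/s and contact force between key_bar and the fingers below 0.1 N), for 0.2 s.
2. the shaft lies in both V saddles, bearing in the gap by the black block, released (x of shaft in the frame of cradle between -0.075 and -0.051 m and y of shaft in the frame of cradle between -0.005 and 0.005 m and z of shaft in the frame of cradle between 0.057 and 0.067 m and y of shaft_end in the frame of cradle between -0.005 and 0.005 m and z of shaft_end in the frame of cradle between 0.057 and 0.067 m and x of shaft_end in the frame of cradle above 0.07 m and linear speed of shaft below 0.02 m/s and angular speed of shaft below 0.3 rad/s and contact force between shaft and the fingers below 0.1 N), for 0.2 s.
At the end, for the whole second after the job is handed in: Key bar released, flat in the red tray (centre under 19 mm above its underside). Shaft released, still, in both Vs: both axis ends within 5 mm of the centre line and of 62 mm height, plain end away from the block, bearing face within 12 mm of x = -63 mm in the cradle's frame (all of step 1 and all of step 2); the robot touches nothing.
It fails at once if the shaft is dropped or knocked over (moving at over 0.5 m/s while not held: a fall of some 13 mm) (linear speed of shaft above 0.5 m/s and contact force between shaft and the fingers below 0.1 N).
It fails at once if the shaft is knocked hard against the cradle (over 80 N) (contact force between shaft and cradle above 80 N).
It fails at once if the screwdriver is moved by over 30 mm (distance of screwdriver from where it was at the start of the episode above 0.03 m).
It fails at once if the grease tin is moved by over 30 mm (distance of grease_tin from where it was at the start of the episode above 0.03 m).
It fails at once if a brass nut is moved by over 30 mm (distance of any of nut_a, nut_b from where it was at the start of the episode above 0.03 m).
It also fails if it takes over 64 s, if anything falls off the work surface, if the arm or the gripper's body presses on something with over 40 N, if the wrist force passes 120 N, or if a joint passes its speed limit or range.

### The arm

A 6-joint arm with a two-finger parallel gripper is mounted at the origin on the work surface. World frame = base frame: x ahead of the robot, y to its left, z up, the work surface at z = 0. Lengths are in m, angles in rad, forces in N, time in s.
With the tool pointing down it reaches from about 0.375 to 0.975 m from the base axis. Payload 3.8 kg.
Tool frame: the origin (TCP) lies on the centre line of the jaws, within the pads' length; the fingertips stand env.tcp_to_tips ahead of it and the grasp point (between the pads) lies 3 mm ahead of it (env.tcp_to_tips is the distance from the TCP to the fingertips, in m); z points along the fingers, y is the line along which they close (so a half turn about z gives the same grasp; the last joint's range is limited). The gripper opens to 85 mm and grips with 20 to 120 N. Pads are 22 mm wide; open, the fingers measure 114 mm over their backs; the gripper's body (76 mm by 85 mm) begins 54 mm behind the grasp point. The pads swing forward as they close: fully open they stand 13 mm farther back than shut.
Start: joints at [-1.149, 0.264, 1.604, -0, 1.274, -0.037], TCP at [0.299, -0.605, 0.253] pointing down, gripper open.
Joint ranges: [-2.63, 2.63], [-0.94, 2.18], [0.31, 2.57], [-1.31, 4.45], [0, 2.66], [-2.55, 2.55]. Speed limits (rad/s): [2.57, 2.57, 3.14, 3.14, 3.14, 3.14].

### API

Orientations are given as a unit quaternion [w, x, y, z].
In Python, from station import env, eyes gives the robot as it stands.
- The arm moves only by the tool send_rows, never from a script. Its argument "rows" is text: rows parted by semicolons, each of 4 numbers parted by spaces: the shift along the tool's x, y, z scaled (see below), then the turn about the tool's z scaled (see below). In form: x y z yaw; .... A call has 1 to 8 rows; each row is the pose to reach, as a shift and turn from the pose commanded when the call began, along the tool's axes at that moment; what a row does not reach only later rows make up. The controller multiplies each number of a shift by 25 cm and each number of a turn by 90 degrees. A row lasts 1/10 s, in which the tool goes at most 50 mm and 8.59 degrees, less where a joint would pass 70% of its speed; a pose out of reach is approached as far as the arm can. A call with a number of a shift or a turn outside -1 to 1 is refused whole. A call with a gripper value outside its range is refused whole. "grip" is the opening, from 0 (shut) to 1 (fully open), set as the call begins (left out, the last holds). The fingers move at their own pace and stop on an object; "force" is the grip in N (left out, the last holds). Time passes only in rows, so rows that repeat a pose let the fingers close. It gives the time, the measured TCP pose, the force, the opening and the grip force at its end, in the units of the state.
- env.observe(): the state, without advancing time (a new reading comes with each control period).
- eyes.capture(name): name is "scene" or "top" or "wrist"; returns a dict with "img" (420x560x3 uint8, red, green, blue), "fx", "fy", "cx", "cy" (pixels), "R" (3x3) and "t" (3): a world point X has camera coordinates R X + t. Camera axes: x right, y down, z forward; pixel columns grow to the right and rows downward; lengths in m; the calibration is good to about 2 mm. A picture is of the moment at which its call begins. There is no depth.
- env.job_done(): hands the job in; it is judged then, once.
The state is a dict: "clock": time; "joint_pos": joint angles; "dq": joint speeds; "effort": joint torques, N m; "eef_pos": TCP position; "tool_rot": TCP orientation; "ft_force": force on the tool from outside, world axes, zero at the start; "moment": the same for the moment, N m; "gripper_width": finger opening in m; "finger_force": force on a finger pad.
Only numpy, scipy, OpenCV 4.12 (cv2) and the standard library are available. Lean on these libraries where they do the work, as an engineer would, in place of code of your own. Each camera call takes 0.05 s, during which the arm holds its last target. There are 200 camera calls.

## Working session

There is one attempt and no reset: what is moved stays moved. The work goes in short steps, Python scripts to look and compute and a tool call to move; the robot and the scene stay as the last step left them, time stands still between calls to the robot, and variables do not carry over. Pictures are saved under pics/ and viewed, at most 10 in all, crops included, and the job is handed in when it is done.

Besides the shell and the picture viewer there is one more tool, called as a command line: name --argument value ..., lists and objects as JSON in quotes. send_rows: Moves the arm, as the interface text tells. Its arguments: {"type":"object","properties":{"rows":{"type":"string"},"grip":{"type":"number"},"force":{"type":"number"}},"required":["rows"]}

```bash
mkdir -p pics; ls
python3 - <<'E'
from station import env, eyes
import cv2,json
print(env.observe(), env.tcp_to_tips)
for n in ("scene","top"):
    c=eyes.capture(n); cv2.imwrite(f"pics/{n}0.png",c["img"][:,:,::-1])
    print(n,c["fx"],c["fy"],c["cx"],c["cy"],c["R"],c["t"])
E
```

```text
pics
{'clock': 0.0, 'joint_pos': array([-1.14887969e+00,  2.64746800e-01,  1.60540462e+00, -5.85835728e-06,
        1.27371810e+00, -3.69031123e-02]), 'dq': array([ 0.00122788, -0.00111887,  0.00182147, -0.0004228 ,  0.00198703,
        0.00095114]), 'effort': array([-2.83816764e-03, -5.15127432e+01, -3.67310894e+01, -5.16756718e-04,
        1.30512955e-02,  3.30110254e-06]), 'eef_pos': array([ 0.2986577 , -0.60454959,  0.25194973]), 'tool_rot': array([-1.11687209e-03,  9.73799934e-01,  2.27403591e-01, -2.20553938e-04]), 'ft_force': array([0.45870742, 0.44588863, 0.16134087]), 'moment': array([-0.03177825, -0.01408021,  0.02842532]), 'finger_force': 0.0, 'gripper_width': 0.0855930261059433} 0.022
scene 417.3516286063101 417.3516286063101 278.1032678972819 208.92816706293237 [[ 0.49873073  0.86657882  0.01757281]
 [ 0.49974441 -0.2709281  -0.82271106]
 [-0.70818301  0.4190932  -0.56818809]] [-0.2704854  -0.19848097  1.57075333]
top 504.3882282809352 504.3882282809352 275.8379892667914 203.95777450704057 [[ 0.02591221 -0.99957078  0.01366789]
 [-0.99466986 -0.02714534 -0.09947366]
 [ 0.09980198 -0.01101746 -0.99494632]] [-0.02351304  0.60130383  1.25909516]
```

View pics/scene0.png

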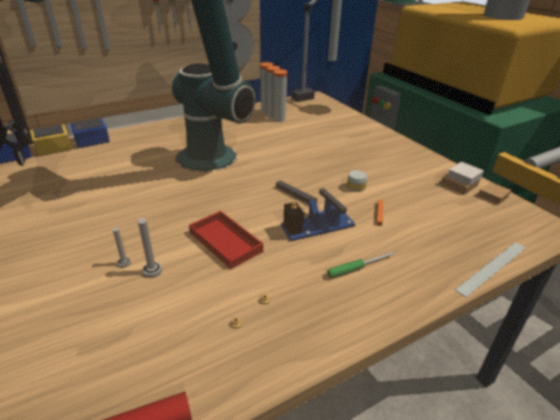

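View pics/top0.png

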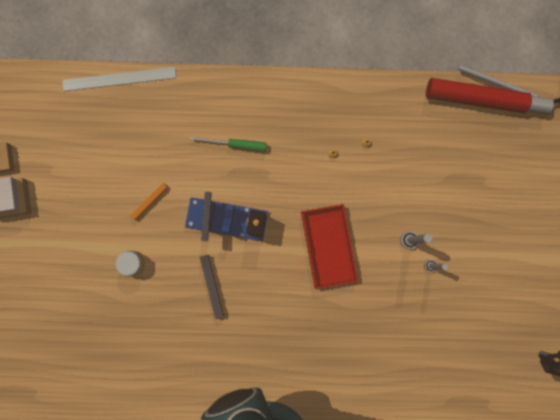

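The scene shows:
- **Shafts:** larger at top-view px (409,240), smaller look-alike at (430,266). I take the larger.
- **Key bars:** one on the cradle at (207,216), a longer dark bar on the bench at (212,287) and an orange one at (150,200). I take the one on the cradle.
- **Other:** the tray is at (330,246) and the black block at (258,223).

Next is a close crop to check this, plus first measurements.

```bash
cat > h.py <<'E'
import numpy as np, cv2
from station import env, eyes
def cap(n): return eyes.capture(n)
def ray(c,u,v):
    d=c["R"].T@np.array([(u-c["cx"])/c["fx"],(v-c["cy"])/c["fy"],1.]); return -c["R"].T@c["t"],d/np.linalg.norm(d)
def plane(c,u,v,z):
    o,d=ray(c,u,v); return o+d*(z-o[2])/d[2]
def tri(c1,p1,c2,p2):
    A=[];b=[]
    for c,p in((c1,p1),(c2,p2)):
        o,d=ray(c,*p);M=np.eye(3)-np.outer(d,d);A.append(M);b.append(M@o)
    return np.linalg.lstsq(np.vstack(A),np.hstack(b),rcond=None)[0]
def proj(c,X):
    q=c["R"]@np.asarray(X,float)+c["t"]; return c["fx"]*q[0]/q[2]+c["cx"],c["fy"]*q[1]/q[2]+c["cy"]
def tip(m,at):  # contour nearest to pixel
    cs,_=cv2.findContours(m,cv2.RETR_EXTERNAL,cv2.CHAIN_APPROX_NONE)
    cs=[k for k in cs if cv2.contourArea(k)>15]
    return min(cs,key=lambda k:-cv2.pointPolygonTest(k,at,True))
E
python3 - <<'E'
from h import *
t=cap("top"); s=cap("scene")
def mk(c,lo,hi): return cv2.inRange(cv2.cvtColor(c["img"],cv2.COLOR_RGB2HSV),lo,hi)
red=mk(t,(0,120,60),(8,255,255))|mk(t,(172,120,60),(180,255,255))
k=tip(red,(330,246)); b=cv2.boxPoints(cv2.minAreaRect(k)); P=np.array([plane(t,*p,.03)[:2] for p in b])
print("tray",P.round(3),P.mean(0),[np.linalg.norm(P[i]-P[i-1]) for i in range(4)])
blue=mk(t,(105,110,40),(130,255,255)); k=tip(cv2.morphologyEx(blue,cv2.MORPH_CLOSE,np.ones((15,15))),(230,218))
b=cv2.boxPoints(cv2.minAreaRect(k)); P=np.array([plane(t,*p,.012)[:2] for p in b]); print("base",b.round(1),P.round(3))
def crop(c,x,y,w,h,f): return cv2.resize(c["img"][y:y+h,x:x+w],(w*f,h*f),interpolation=cv2.INTER_CUBIC)
I=np.zeros((600,800,3),np.uint8)
a=crop(t,180,185,95,65,4);I[:a.shape[0],:a.shape[1]]=a
a=crop(t,395,225,60,60,5);I[:300,420:720]=a
a=crop(s,265,170,95,70,4);I[310:590,:380]=a
a=crop(s,105,210,65,70,4);I[310:590,420:680]=a
cv2.imwrite("pics/crop1.png",I[:,:,::-1])
E
```

```text
tray [[ 0.585 -0.072]
 [ 0.608 -0.182]
 [ 0.412 -0.22 ]
 [ 0.389 -0.111]] [ 0.49855718 -0.14621176] [np.float64(0.1995342875337693), np.float64(0.1126969203954306), np.float64(0.20008723035140016), np.float64(0.11102033343924711)]Traceback (most recent call last):
  File "<stdin>", line 7, in <module>
  File "h.py", line 18, in tip
    return min(cs,key=lambda k:-cv2.pointPolygonTest(k,at,True))
ValueError: min() iterable argument is empty
```

Run:
```python
from h import *
t=cap("top"); s=cap("scene")
i=t["img"].astype(int); print(i[218,240],i[205,195])
blue=((i[:,:,2]>i[:,:,0]+15)*255).astype(np.uint8); blue[:, :170]=0; blue[:,290:]=0; blue[260:]=0; blue[:180]=0
cs=cv2.findContours(blue,0,1)[0]; k=np.vstack([q for q in cs if cv2.contourArea(q)>8]); 
b=cv2.boxPoints(cv2.minAreaRect(k)); P=np.array([plane(t,*p,.012)[:2] for p in b]); print("base",b.round(1),P.round(3),[np.linalg.norm(P[i]-P[i-1]).round(3) for i in range(4)])
def crop(c,x,y,w,h,f): return cv2.resize(c["img"][y:y+h,x:x+w],(w*f,h*f),interpolation=cv2.INTER_CUBIC)
I=np.zeros((600,800,3),np.uint8)
a=crop(t,180,185,95,65,4);I[:a.shape[0],:a.shape[1]]=a
a=crop(t,395,225,60,60,5);I[:300,420:720]=a
a=crop(s,265,170,95,70,4);I[310:590,:380]=a
a=crop(s,105,210,65,70,4);I[310:590,420:680]=a
cv2.imwrite("pics/crop1.png",I[:,:,::-1])
```

```text
[54 54 66] [ 71  78 103]
base [[185.3 226.2]
 [190.6 197.4]
 [262.2 210.4]
 [257.  239.2]] [[0.54  0.224]
 [0.615 0.213]
 [0.586 0.027]
 [0.511 0.038]] [np.float64(0.187), np.float64(0.076), np.float64(0.189), np.float64(0.076)]
```

View pics/crop1.png

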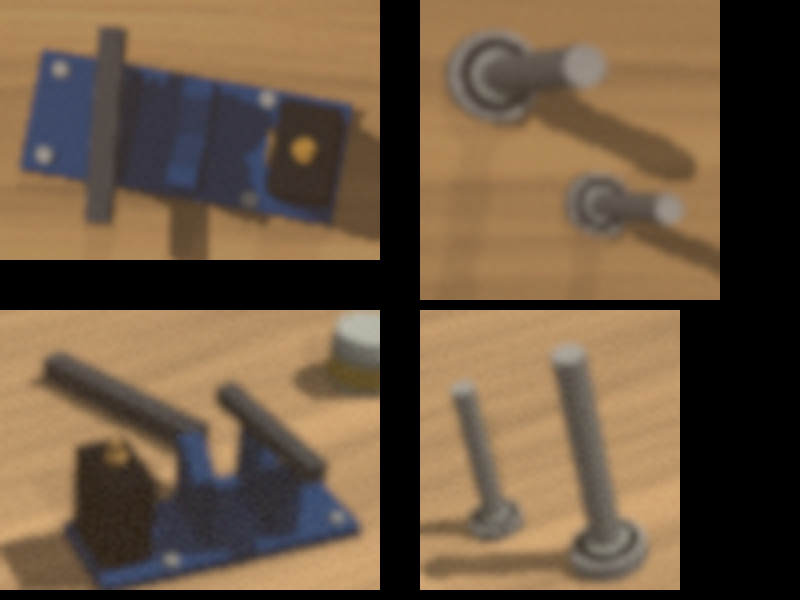

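The crop confirms the choice. The larger shaft has its plain end at top px (428,238) and its bearing at (409,240). The shorter bar lies across the saddle far from the block. The plate corners are at about (190,197), (185,227), (268,211) and (264,240).

Run:
```python
from h import *
t=cap("top"); s=cap("scene")
g=lambda x,y,X,Y,f:(x/f+X-.4,y/f+Y-.4)
C=np.array([plane(t,*g(*p,180,185,4),.012)[:2] for p in((43,50),(22,168),(335,220),(353,103))]); print("plate",C.round(4),[np.linalg.norm(C[i]-C[i-1]).round(3) for i in range(4)])
L=(C[0]+C[1])/2;R=(C[2]+C[3])/2;ex=(L-R)/np.linalg.norm(L-R);w=(C[0]-C[1])
print("ang long",np.degrees(np.arctan2(*ex[::-1])),"cross+90",np.degrees(np.arctan2(w[1],w[0]))+90); print("origin",R+ex*.12*np.linalg.norm(L-R)/.205)
for n,p in(("bartop",(112,28)),("barbot",(98,222))): print(n,plane(t,*g(*p,180,185,4),.08)[:2])
print("saddle1 top c",plane(t,*g(193,132,180,185,4),.07))
te=g(165,66,395,225,5);se=g(150,44,105,210,4)
print("end",tri(t,te,s,se),plane(t,*te,.16),plane(s,*se,.16))
print("bearing",plane(t,*g(72,75,395,225,5),.014))
print("small",plane(t,*g(177,206,395,225,5),.01),tri(t,g(247,211,395,225,5),s,g(43,78,105,210,4)))
# scene checks of plate: front corners
print("scene plate", [plane(s,*g(*p,265,170,4),.012)[:2].round(4) for p in((103,580-310),(357,525-310))])
```

```text
plate [[0.6153 0.2141]
 [0.5386 0.2243]
 [0.5105 0.022 ]
 [0.5864 0.0125]] [np.float64(0.204), np.float64(0.077), np.float64(0.204), np.float64(0.076)]
ang long 81.95550111796493 cross+90 82.4179011155185
origin [0.56513962 0.13546414]
bartop [0.62265745 0.16152342]
barbot [0.50355332 0.16534571]
saddle1 top c [0.56068084 0.110393   0.07      ]
end [ 0.52074239 -0.35456195  0.15932227] [ 0.52027237 -0.35574257  0.16      ] [ 0.52272077 -0.35351741  0.16      ]
bearing [ 0.52034591 -0.35346098  0.014     ]
small [ 0.45455894 -0.40880637  0.01      ] [ 0.45472764 -0.40936345  0.11032406]
scene plate [array([0.5821, 0.0161]), array([0.616 , 0.2121])]
```

Add to h.py:
```python
def go(x,y,z,yaw):
    "print the shift (in units of the moves) from the measured pose; yaw of tool x in deg"
    o=env.observe(); q=o["tool_rot"]; a=np.arctan2(2*(q[1]*q[2]+q[0]*q[3]),1-2*(q[2]**2+q[3]**2))
    d=np.array([x,y,z])-o["eef_pos"]; c,s=np.cos(a),np.sin(a)
    r=np.array([d@[c,s,0],d@[s,-c,0],-d[2]])/.25; dy=(a-np.radians(yaw)+np.pi)%(2*np.pi)-np.pi
    print("units",r.round(3),"turn",round(dy/(np.pi/2),3),"| tcp",o["eef_pos"].round(4),"yaw",np.degrees(a).round(2),"F",o["ft_force"].round(1),"w",round(o["gripper_width"],4),"ff",o["finger_force"],"t",round(o["clock"],2))
```

```text
(no output)
```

send_rows --rows "0.9 -0.9 0 0;0.9 -0.9 0 0;0.9 -0.9 0 0;0.9 -0.9 0 0;0.9 -0.9 0 0;0.9 -0.9 0 0;0.9 -0.9 0 0" --grip 0.45

```text
clock: 1.1
eef_pos: [0.4017, -0.3, 0.2535]
tool_rot: [-0.001, 0.973, 0.229, 0.0]
ft_force: [-0.0, 0.1, -0.1]
gripper_width: 0.0389
finger_force: 0.0
```

send_rows --rows "0.9 -0.9 0 0;0.9 -0.9 0 0;0.9 -0.9 0 0;0.9 -0.9 0 0;0.9 -0.9 0 0;0.9 -0.9 0 0;0.9 -0.9 0 0"

```text
clock: 1.8
eef_pos: [0.504, 0.0015, 0.2537]
tool_rot: [-0.001, 0.973, 0.229, 0.001]
ft_force: [0.8, -0.8, 0.7]
gripper_width: 0.0385
finger_force: 0.0
```

```bash
python3 -c "
from h import *
go(.564,.1645,.25,-2)"
```

```text
units [ 0.506 -0.477  0.015] turn 0.317 | tcp [0.504  0.0015 0.2537] yaw 26.49 F [ 0.8 -0.8  0.7] w 0.0385 ff 0.0 t 1.8
```

send_rows --rows "0.506 -0.477 0.015 0.317;0.506 -0.477 0.015 0.317;0.506 -0.477 0.015 0.317;0.506 -0.477 0.015 0.317;0.506 -0.477 0.015 0.317;0.506 -0.477 0.015 0.317;0.506 -0.477 0.015 0.317"

```text
clock: 2.5
eef_pos: [0.5633, 0.1597, 0.2494]
tool_rot: [0.0, 1.0, -0.019, -0.0]
ft_force: [0.4, 0.5, -0.2]
gripper_width: 0.0382
finger_force: 0.0
```

```bash
python3 -c "
from h import *
go(.564,.1645,.095,-2)
w=cap('wrist'); cv2.imwrite('pics/w1.png',w['img'][:,:,::-1])
print(w['R'],w['t'],w['fx'],w['cx'],w['cy']); print(proj(w,(.564,.1645,.086)))"
```

```text
units [ 0.002 -0.019  0.618] turn -0.003 | tcp [0.5633 0.1597 0.2494] yaw -2.23 F [ 0.4  0.5 -0.2] w 0.0382 ff 0.0 t 2.5
[[-0.03958704 -0.99921537  0.00122547]
 [-0.95857931  0.03832325  0.28223578]
 [-0.2820613   0.00999817 -0.95934429]] [0.18183539 0.49900076 0.53328211] 309.69172813538466 275.4298627923141 206.36550695704665
(np.float64(270.40745015131165), np.float64(194.6874047408926))
```

View pics/w1.png

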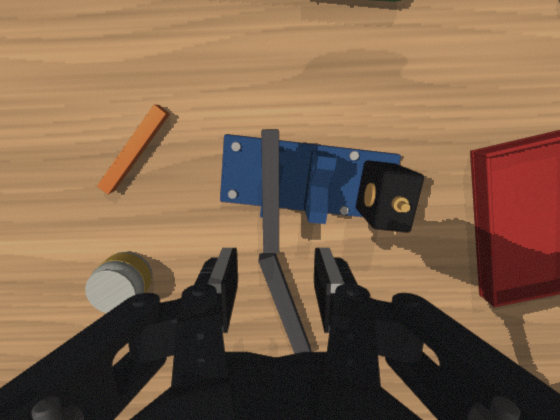

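The wrist view shows the bar from px (271,130) to (271,254), nearly parallel to the tool's x. The plate's left corners are at (224,135) and (221,202).

```bash
python3 -c "
from h import *
w=cap('wrist')
a=plane(w,271,130,.086);b=plane(w,271.5,253,.086);print(a,b,(a+b)/2,np.linalg.norm(a-b),np.degrees(np.arctan2(a[1]-b[1],a[0]-b[0])))
print(plane(w,224,135,.012),plane(w,221,202,.012),plane(w,400,155,.012))
m=(a+b)/2; go(m[0],m[1],.094,-2)"
```

```text
[0.62352814 0.16103037 0.086     ] [0.50379285 0.16585168 0.086     ] [0.56366049 0.16344102 0.086     ] 0.11983231844226365 -2.30584663053237
[0.61696095 0.21543918 0.012     ] [0.538708   0.22589411 0.012     ] [0.58634455 0.01493251 0.012     ]
units [ 0.    -0.017  0.623] turn -0.003 | tcp [0.5634 0.1593 0.2496] yaw -2.3 F [-0.5  0.9  0.2] w 0.0384 ff 0.0 t 2.6
```

send_rows --rows "0 -0.017 0.2 0;0 -0.017 0.4 0;0 -0.017 0.55 0;0 -0.017 0.62 0;0 -0.017 0.62 0"

```text
clock: 3.1
eef_pos: [0.5607, 0.1628, 0.0908]
tool_rot: [0.001, 1.0, -0.02, -0.004]
ft_force: [-0.9, 0.2, -0.3]
gripper_width: 0.0383
finger_force: 0.0
```

send_rows --rows "0 0 0 0;0 0 0 0;0 0 0 0;0 0 0 0;0 0 0 0;0 0 0 0" --grip 0 --force 60

```text
clock: 3.7
eef_pos: [0.5654, 0.1648, 0.0966]
tool_rot: [-0.0, 1.0, -0.019, 0.002]
ft_force: [-0.9, -2.5, 5.9]
gripper_width: 0.0141
finger_force: 61.6
```

send_rows --rows "0 0 -0.08 0;0 0 -0.2 0;0 0 -0.35 0;0 0 -0.4 0;0 0 -0.4 0"

```text
clock: 4.2
eef_pos: [0.5656, 0.1653, 0.1971]
tool_rot: [-0.001, 1.0, -0.02, 0.003]
ft_force: [-0.4, 0.6, -3.0]
gripper_width: 0.0141
finger_force: 60.6
```

```bash
python3 -c "
from h import *
go(.4986,-.1462,.14,11.2)"
```

```text
units [-0.219  1.256  0.228] turn -0.149 | tcp [0.5656 0.1653 0.1971] yaw -2.24 F [-0.4  0.6 -3. ] w 0.0141 ff 60.618767738342285 t 4.2
```

send_rows --rows "-0.02 0.1 0 0;-0.07 0.3 0 -0.04;-0.1 0.5 0 -0.08;-0.15 0.7 0 -0.12;-0.2 0.85 0 -0.149;-0.219 0.95 0 -0.149;-0.219 0.95 0 -0.149"

```text
clock: 4.9
eef_pos: [0.4973, -0.073, 0.1918]
tool_rot: [-0.0, 0.995, 0.095, -0.002]
ft_force: [-0.8, 1.2, -2.0]
gripper_width: 0.0141
finger_force: 60.6
```

```bash
python3 -c "
from h import *
go(.4986,-.1462,.1,11.2)"
```

```text
units [-0.051  0.289  0.367] turn -0.003 | tcp [ 0.4973 -0.073   0.1918] yaw 10.94 F [-0.8  1.2 -2. ] w 0.0141 ff 60.574554204940796 t 4.9
```

send_rows --rows "-0.02 0.1 0 0;-0.04 0.2 0.05 0;-0.051 0.289 0.2 0;-0.051 0.289 0.4 0;-0.051 0.289 0.5 0;-0.051 0.289 0.57 0;-0.051 0.289 0.62 0;-0.051 0.289 0.64 0"

```text
clock: 5.7
eef_pos: [0.4997, -0.1426, 0.032]
tool_rot: [-0.001, 0.995, 0.098, -0.002]
ft_force: [-0.6, -0.0, -1.8]
gripper_width: 0.0143
finger_force: 60.7
```

send_rows --rows "0 0 0 0;0 0 0.005 0;0 0 0.01 0;0 0 0.01 0"

```text
clock: 6.1
eef_pos: [0.5021, -0.144, 0.0329]
tool_rot: [0.0, 0.995, 0.097, 0.001]
ft_force: [0.9, 0.1, -2.2]
gripper_width: 0.0141
finger_force: 60.6
```

```bash
python3 -c "
from h import *
w=cap('wrist');cv2.imwrite('pics/w2.png',w['img'][:,:,::-1])
go(.4986,-.1462,.03,11.2)"
```

```text
units [-0.015  0.006  0.011] turn -0.0 | tcp [ 0.502  -0.144   0.0328] yaw 11.17 F [ 0.4 -1.3 -2.3] w 0.0139 ff 60.56450843811035 t 6.15
```

View pics/w2.png

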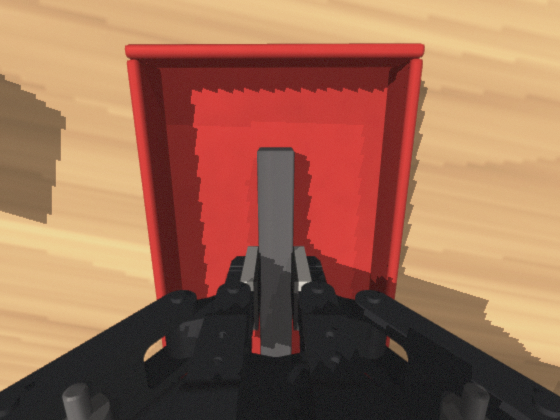

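The bar is in the jaws, level and centred in the tray. I'll lower it the last few mm, release and rise.

send_rows --rows "0 0 0.004 0;0 0 0.008 0;0 0 0.008 0"

```text
clock: 6.45
eef_pos: [0.5019, -0.144, 0.0316]
tool_rot: [0.0, 0.995, 0.097, 0.0]
ft_force: [-4.1, 1.9, 7.8]
gripper_width: 0.0142
finger_force: 61.9
```

send_rows --rows "0 0 0 0;0 0 0 0;0 0 0 0;0 0 0 0;0 0 0 0" --grip 0.5

```text
clock: 6.95
eef_pos: [0.5013, -0.1438, 0.0299]
tool_rot: [-0.0, 0.995, 0.097, -0.0]
ft_force: [-0.5, 0.1, -0.2]
gripper_width: 0.0425
finger_force: 0.0
```

send_rows --rows "0 0 -0.1 0;0 0 -0.3 0;0 0 -0.5 0;0 0 -0.7 0;0 0 -0.8 0;0 0 -0.8 0"

```text
clock: 7.55
eef_pos: [0.5045, -0.1448, 0.2359]
tool_rot: [0.002, 0.995, 0.097, 0.005]
ft_force: [0.1, -0.6, -0.4]
gripper_width: 0.0429
finger_force: 0.0
```

```bash
python3 -c "
from h import *
w=cap('wrist');t=cap('top')
a=t['img'][180:310,280:460];b=w['img'][::2,::2]
I=np.zeros((390,830,3),np.uint8);I[:,:540]=cv2.resize(a,(540,390));I[:210,540:820]=b
cv2.imwrite('pics/p3.png',cv2.resize(I,(800,376))[:,:,::-1])
go(.521,-.354,.23,0)"
```

```text
units [-0.086  0.84   0.002] turn 0.124 | tcp [ 0.5015 -0.1438  0.2304] yaw 11.17 F [-1.1  1.3 -1. ] w 0.0422 ff 0.0 t 7.65
```

View pics/p3.png

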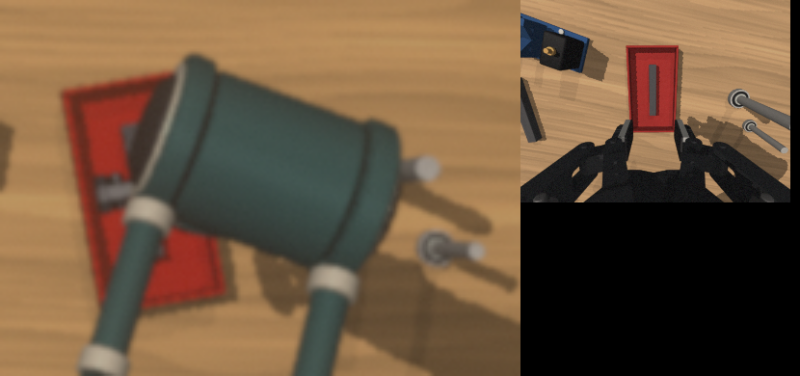

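The bar lies flat and released, mid-tray. Next is the shaft, approached at yaw 0 so that it tips toward +x, clear of the small shaft and the nuts.

send_rows --rows "-0.02 0.2 0 0.04;-0.04 0.4 0 0.08;-0.07 0.6 0 0.124;-0.086 0.75 0 0.124;-0.086 0.84 0 0.124;-0.086 0.84 0 0.124;-0.086 0.84 0 0.124"

```text
clock: 8.35
eef_pos: [0.5197, -0.3532, 0.2271]
tool_rot: [-0.002, 1.0, -0.0, -0.002]
ft_force: [0.1, -0.2, 0.2]
gripper_width: 0.0426
finger_force: 0.0
```

```bash
python3 -c "
from h import *
w=cap('wrist');t=cap('top')
go(.521,-.354,.125,0)
print(proj(w,(.521,-.354,.16)),proj(w,(.521,-.354,.014)))
cv2.imwrite('pics/w4.png',w['img'][:,:,::-1])"
```

```text
units [0.003 0.006 0.413] turn 0.0 | tcp [ 0.5202 -0.3524  0.2283] yaw 0.04 F [-0.2  0.4  0.2] w 0.0423 ff 0.0 t 8.45
(np.float64(277.2092118045791), np.float64(229.6290673373493)) (np.float64(276.8524473332562), np.float64(182.15005405334293))
```

View pics/w4.png

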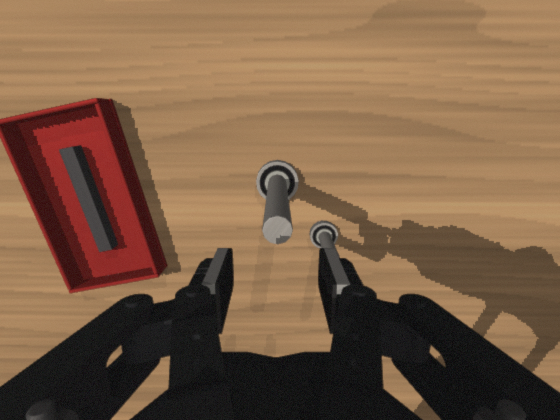

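The shaft is where it was predicted: plain end px (277,229), bearing (277,182). I'll descend and grip lightly.

send_rows --rows "0.003 0.006 0.12 0;0.003 0.006 0.25 0;0.003 0.006 0.35 0;0.003 0.006 0.41 0;0.003 0.006 0.413 0;0.003 0.006 0.413 0"

```text
clock: 9.05
eef_pos: [0.5221, -0.355, 0.1273]
tool_rot: [0.0, 1.0, 0.0, 0.0]
ft_force: [0.9, 0.1, 0.2]
gripper_width: 0.043
finger_force: 0.0
```

send_rows --rows "0 0 0 0;0 0 0 0;0 0 0 0;0 0 0 0;0 0 0 0;0 0 0 0" --grip 0 --force 25

```text
clock: 9.65
eef_pos: [0.5228, -0.3554, 0.1289]
tool_rot: [0.0, 1.0, -0.0, 0.001]
ft_force: [-0.3, 3.3, 7.3]
gripper_width: 0.0192
finger_force: 24.3
```

send_rows --rows "0.022 -0.002 0 0;0.045 -0.004 0 0;0.067 -0.005 0 0;0.089 -0.006 0 0;0.111 -0.005 0 0;0.133 -0.004 0 0;0.155 -0.001 0 0;0.177 0.001 0 0"

```text
clock: 10.45
eef_pos: [0.5658, -0.3556, 0.1266]
tool_rot: [-0.0, 1.0, -0.0, -0.0]
ft_force: [-2.0, 1.2, 1.4]
gripper_width: 0.0195
finger_force: 24.4
```

```bash
python3 -c "
from h import *
s=cap('scene');go(.521,-.354,.125,0)
cv2.imwrite('pics/s5.png',cv2.resize(s['img'][180:300,80:240],(800,600),interpolation=cv2.INTER_CUBIC)[:,:,::-1])"
```

```text
units [-0.183 -0.006  0.006] turn 0.0 | tcp [ 0.5667 -0.3556  0.1264] yaw 0.01 F [-1.6  1.4  3.1] w 0.0194 ff 24.576960504055023 t 10.5
```

View pics/s5.png

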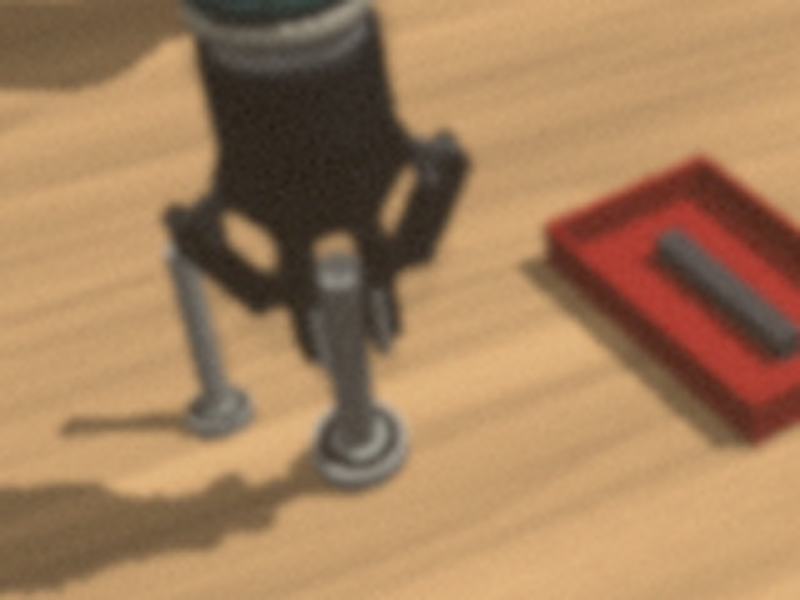

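The bearing is rocking about its +x edge and the contact forces are low, so the tipping works. I'll continue the arc.

send_rows --rows "0.033 0 0.008 0;0.063 0 0.016 0;0.092 0 0.025 0;0.12 0 0.038 0;0.146 0 0.05 0;0.173 0 0.064 0;0.203 0 0.084 0;0.239 0 0.11 0"

```text
clock: 11.3
eef_pos: [0.6263, -0.3558, 0.0988]
tool_rot: [0.0, 1.0, -0.0, 0.0]
ft_force: [-1.2, 0.6, 0.2]
gripper_width: 0.0192
finger_force: 24.8
```

```bash
python3 -c "
from h import *
go(.521,-.354,.125,0)"
```

```text
units [-0.421 -0.007 -0.105] turn -0.0 | tcp [ 0.6263 -0.3558  0.0988] yaw -0.0 F [-1.2  0.6  0.2] w 0.0192 ff 24.8115473985672 t 11.3
```

send_rows --rows "0.034 0 0.031 0;0.066 0 0.062 0;0.094 0 0.098 0;0.118 0 0.135 0;0.138 0 0.174 0;0.155 0 0.214 0;0.165 0 0.245 0;0.17 0 0.266 0"

```text
clock: 12.1
eef_pos: [0.6689, -0.3557, 0.032]
tool_rot: [0.0, 1.0, 0.0, 0.0]
ft_force: [2.8, 0.7, -0.5]
gripper_width: 0.0188
finger_force: 24.4
```

```bash
python3 -c "
from h import *
s=cap('scene');go(.521,-.354,.125,0)
cv2.imwrite('pics/s6.png',cv2.resize(s['img'][180:300,80:240],(800,600),interpolation=cv2.INTER_CUBIC)[:,:,::-1])"
```

```text
units [-0.59  -0.006 -0.375] turn 0.0 | tcp [ 0.6685 -0.3555  0.0313] yaw 0.01 F [ 2.9 -0.1  0.2] w 0.0194 ff 24.377761781215668 t 12.15
```

View pics/s6.png

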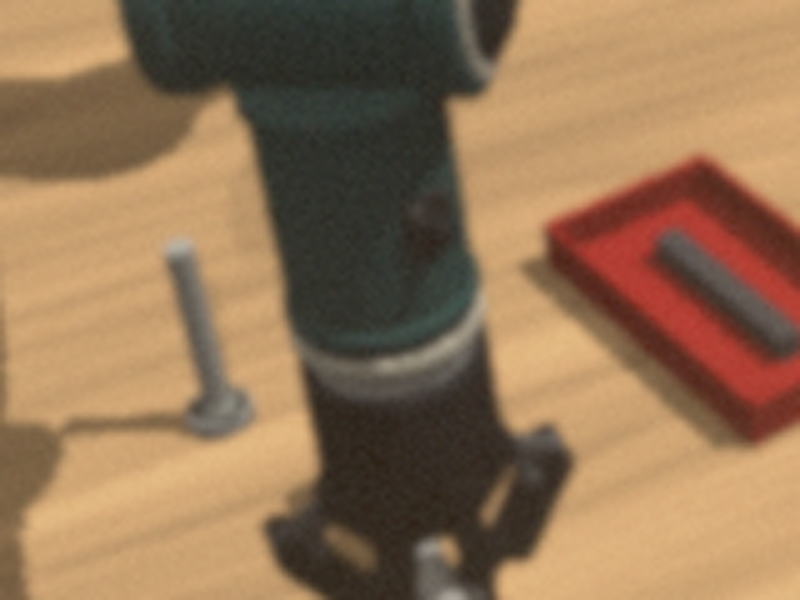

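```bash
python3 -c "
from h import *
s=cap('scene');w=cap('wrist')
for n,X in(('end',(.7035,-.3555,.031)),('grip',(.6685,-.3555,.028)),('bearing',(.544,-.3555,.0235))): print(n,np.round(proj(s,X)),np.round(proj(w,X)))
print(plane(s,166,290,.03),plane(s,166,290,.08))
g=s['img'][280:330,150:200:1].astype(int)
for r in range(0,50,2): print(280+r,' '.join('%3d/%-3d'%(g[r,c].sum()//3,g[r,c,0]-g[r,c,2]) for c in range(0,50,4)))
print('wrist')
u,v=proj(w,(.7035,-.3555,.031));u=int(u);v=int(v);g=w['img'].astype(int)
for r in range(v-60,min(v+60,418),8): print(r,' '.join('%3d/%-3d'%(g[r,c].sum()//3,g[r,c,0]-g[r,c,2]) for c in range(u-60,u+61,10)))
"
```

```text
end [173. 312.] [276. 210.]
grip [169. 302.] [276. 282.]
bearing [153. 270.] [276. 469.]
[ 0.63066489 -0.34922416  0.03      ] [ 0.68150736 -0.3583474   0.08      ]
280  38/22   45/19   45/16   40/21   40/19   42/20   44/18  107/59   47/21   45/20   73/39  159/88  160/86 
282  39/20   38/21   41/19   38/19   39/20   45/18   43/20  109/58   42/22   50/20  102/58  159/88  164/93 
284  42/18   43/23   43/20   42/23   43/21   41/20   46/19   87/46   45/20   50/19  133/74  166/94  171/94 
286  59/32   48/17   41/19   37/24   50/21   58/26   48/20   58/26   49/19   49/21  159/87  172/95  171/96 
288  87/50   55/28   45/18   46/16  115/21  105/56   46/18   51/21   48/19   68/35  171/93  174/97  173/97 
290  88/48   74/38   45/16   55/17  129/18  125/68   46/21   49/19   49/23  106/56  173/95  173/96  177/96 
292  66/38   73/39   45/19   57/16   98/16  103/52   46/23   48/21  112/62  156/87  174/97  176/96  175/95 
294  47/23   55/28   44/19   53/16   98/14   71/22   43/23   71/38  169/93  175/95  178/95  174/97  174/96 
296  37/20   44/20   39/20   57/16  101/15   83/15   55/17   86/44  176
[... 2689 characters left out ...]
5/69  123/70  124/68  123/69  122/70  122/70  122/69 
221 120/67  119/68  121/67  119/69  123/68  116/63   88/26  114/60  121/67   76/43   70/39   69/40   78/43 
229 117/66  116/67  117/66  116/66   79/5    76/7    76/8    79/6    78/9    67/38   68/37   69/39   67/38 
237 124/68  122/68  123/69  122/70   80/6    82/7    80/7    76/5    79/6    70/42   71/40   73/39   71/41 
245 121/67  121/65  121/67  113/63  111/11  132/14  126/12  116/11   89/9    69/35   70/38   73/39   74/39 
253 127/72  127/72  126/73   69/5   111/10  128/13  133/12  114/11   88/9    54/3    75/42   76/39   72/39 
261 123/69   98/52   19/-2   70/6   110/11  127/13  130/13  115/11   88/8    54/2    10/0    37/11   71/36
```

```bash
python3 -c "
from h import *
s=cap('scene');w=cap('wrist')
i=w['img'].astype(int);col=i[200:300,270:284].mean(1); print([(200+k,int(col[k].sum()//3),int(col[k,0]-col[k,2])) for k in range(12,60,2)])
r=i[243];print([c for c in range(230,320) if r[c,0]-r[c,2]<25])
for th in(90,80,70,60,50):
  a=np.radians(90-th);ax=np.array([np.cos(a),0,np.sin(a)]);n=np.array([-np.sin(a),0,np.cos(a)])
  e=np.array([.6685,-.3555,.028])+.035*ax
  print(th,[np.round(proj(w,e+k*.01*n)) for k in(1,-1)],np.round(proj(s,e)))
for p in((171,301),(170,303),(172,300)): print(tri(w,(276,232),s,p))
"
```

```text
[(212, 123, 69), (214, 124, 69), (216, 125, 70), (218, 124, 70), (220, 117, 64), (222, 79, 12), (224, 76, 7), (226, 77, 7), (228, 77, 7), (230, 77, 7), (232, 78, 7), (234, 79, 7), (236, 80, 7), (238, 80, 7), (240, 80, 7), (242, 81, 7), (244, 94, 9), (246, 131, 12), (248, 129, 12), (250, 128, 12), (252, 128, 12), (254, 128, 12), (256, 128, 12), (258, 128, 12)]
[250, 251, 252, 253, 254, 255, 256, 257, 258, 259, 260, 261, 262, 263, 264, 265, 266, 267, 268, 269, 270, 271, 272, 273, 274, 275, 276, 277, 278, 279, 280, 281, 282, 283, 284, 285, 286, 287, 288, 289, 290, 291, 292, 293, 294, 295, 296, 297, 298, 299, 300, 301]
90 [array([276., 214.]), array([276., 200.])] [174. 313.]
80 [array([276., 224.]), array([276., 201.])] [173. 311.]
70 [array([276., 238.]), array([276., 205.])] [173. 309.]
60 [array([276., 254.]), array([276., 212.])] [172. 306.]
50 [array([276., 272.]), array([276., 222.])] [171. 303.]
[ 0.70800024 -0.35638672  0.07024376]
[ 0.70412937 -0.35739876  0.06114288]
[ 0.71002585 -0.35540794  0.07455965]
```

```bash
python3 -c "
from h import *
from scipy.optimize import least_squares
s=cap('scene');w=cap('wrist')
def pr(p):
  a,h,L=p;ax=np.array([np.cos(a),0,np.sin(a)]);n=np.array([-np.sin(a),0,np.cos(a)])
  e=np.array([.6685,-.3556,.028+h])+L*ax
  return proj(w,e+.01*n)[1],proj(w,e-.01*n)[1],proj(s,e),.028+h-(.16-L)*np.sin(a)-.0235*np.cos(a),e
def f(p):
  t,b,q,c,_=pr(p); return [t-244,b-221,q[1]-302,(c)*500]
for use in (4,3):
  r=least_squares(lambda p:f(p)[:use],[.2,.01,.03],x_scale=[.1,.01,.01]);print(np.degrees(r.x[0]),r.x[1:],r.fun,pr(r.x))
"
```

```text
7.482282692557826 [0.01390676 0.03059803] [ 1.57619045 -1.28758004  3.9267329   0.87809131] (np.float64(245.57619044540317), np.float64(219.71241996156246), (np.float64(171.85795789734448), np.float64(305.9267328968562)), np.float64(0.0017561826210771465), array([ 0.69883749, -0.3556    ,  0.04589122]))
-0.6601070887934497 [0.03760535 0.03785544] [-3.12638804e-13 -1.13686838e-13  0.00000000e+00] (np.float64(243.9999999999997), np.float64(220.9999999999999), (np.float64(171.83134602487655), np.float64(302.0)), np.float64(0.04351410703605167), array([ 0.70635293, -0.3556    ,  0.06516922]))
```

The pixel readings fit the shaft lying about 8° nose-up, its axis some 14 mm above the grasp point, held about 130 mm from the bearing end. That is usable, since the tips will still clear the base plate. I'll tighten and lift, then re-measure the droop.

send_rows --rows "0 0 0 0;0 0 0 0;0 0 0 0;0 0 0 0" --force 120 --grip 0

```text
clock: 12.85
eef_pos: [0.6678, -0.3557, 0.0327]
tool_rot: [-0.0, 1.0, 0.0, -0.0]
ft_force: [0.3, 0.7, -0.7]
gripper_width: 0.0173
finger_force: 116.9
```

send_rows --rows "0 0 -0.02 0;0 0 -0.04 0;0 0 -0.07 0;0 0 -0.1 0;0 0 -0.14 0;0 0 -0.18 0;0 0 -0.2 0;0 0 -0.2 0"

```text
clock: 13.65
eef_pos: [0.6692, -0.3563, 0.0848]
tool_rot: [0.001, 1.0, 0.0, 0.001]
ft_force: [0.7, 0.6, -5.7]
gripper_width: 0.0174
finger_force: 117.3
```

```bash
cat >> h.py <<'E'
def endrows(w):
    i=w["img"].astype(int);col=i[150:400,270:284].mean(1);k=col[:,0]-col[:,2]<30;m=col.sum(1)/3
    t=150+np.argmax(k); print("grey from",t,[(150+j,int(m[j])) for j in range(t-152,min(t-150+70,250),4)]); return t
E
python3 -c "
from h import *
w=cap('wrist');endrows(w);go(.521,-.354,.125,0)
i=w['img'].astype(int)
for v in(215,225,235,245,255): 
  c=[c for c in range(220,330) if i[v,c,0]-i[v,c,2]<25 and i[v,c].sum()>200];print(v,c and (c[0],c[-1]))"
```

```text
grey from 222 [(220, 123), (224, 79), (228, 79), (232, 81), (236, 82), (240, 83), (244, 83), (248, 130), (252, 128), (256, 128), (260, 128), (264, 128), (268, 128), (272, 127), (276, 127), (280, 127), (284, 127), (288, 124)]
units [-0.591 -0.008 -0.165] turn 0.0 | tcp [ 0.6687 -0.356   0.0839] yaw 0.01 F [ 0.3  0.8 -3.9] w 0.0173 ff 117.27269768714905 t 13.7
215 []
225 (259, 292)
235 (250, 301)
245 (250, 301)
255 (242, 299)
```

No droop. I'll lift high and carry the shaft to the cradle, turning it to 82°.

send_rows --rows "0 -0.05 -0.12 0;-0.02 -0.15 -0.25 -0.05;-0.04 -0.27 -0.38 -0.1;-0.06 -0.39 -0.46 -0.15;-0.08 -0.51 -0.46 -0.2;-0.1 -0.63 -0.46 -0.26;-0.12 -0.75 -0.46 -0.32;-0.14 -0.87 -0.46 -0.38"

```text
clock: 14.5
eef_pos: [0.6323, -0.1368, 0.1971]
tool_rot: [-0.0, 0.955, 0.296, -0.0]
ft_force: [1.0, -0.7, -4.7]
gripper_width: 0.0177
finger_force: 117.7
```

```bash
python3 -c "
from h import *
go(.574,.202,.2,82.1)"
```

```text
units [ 0.574 -1.25  -0.011] turn -0.53 | tcp [ 0.6323 -0.1368  0.1971] yaw 34.42 F [ 1.  -0.7 -4.7] w 0.0177 ff 117.69919037818909 t 14.5
```

send_rows --rows "0.05 -0.12 -0.005 -0.07;0.11 -0.24 -0.011 -0.14;0.17 -0.37 -0.011 -0.21;0.23 -0.5 -0.011 -0.28;0.29 -0.63 -0.011 -0.35;0.35 -0.76 -0.011 -0.42;0.41 -0.88 -0.011 -0.48;0.44 -0.96 -0.011 -0.53"

```text
clock: 15.3
eef_pos: [0.5881, 0.1245, 0.2]
tool_rot: [-0.001, 0.754, 0.657, -0.0]
ft_force: [0.3, -0.9, -4.5]
gripper_width: 0.0175
finger_force: 117.6
```

```bash
python3 -c "
from h import *
go(.574,.202,.2,82.1)"
```

```text
units [ 0.299 -0.098 -0.   ] turn 0.001 | tcp [0.5881 0.1245 0.2   ] yaw 82.19 F [ 0.3 -0.9 -4.5] w 0.0175 ff 117.64130473136902 t 15.3
```

send_rows --rows "0.06 -0.02 0 0;0.13 -0.045 0 0;0.2 -0.07 0 0;0.26 -0.088 0 0;0.299 -0.098 0 0;0.299 -0.098 0 0;0.299 -0.098 0 0"

```text
clock: 16.0
eef_pos: [0.5756, 0.1992, 0.2004]
tool_rot: [0.0, 0.755, 0.655, -0.0]
ft_force: [-0.1, 0.6, -4.9]
gripper_width: 0.0176
finger_force: 117.6
```

```bash
python3 -c "
from h import *
s=cap('scene');t=cap('top')
go(.574,.202,.2,82.1)
for X in((.556,.074,.19),(.574,.202,.2),(.578,.23,.21)): print(np.round(proj(s,X)),np.round(proj(t,X)))
I=np.zeros((600,800,3),np.uint8)
I[:,:400]=cv2.resize(s['img'][100:250,250:350],(400,600),interpolation=cv2.INTER_CUBIC)
I[:400,400:]=cv2.resize(t['img'][170:270,180:280],(400,400),interpolation=cv2.INTER_CUBIC)
cv2.imwrite('pics/c7.png',I[:,:,::-1])"
```

```text
units [ 0.012 -0.008  0.002] turn -0.003 | tcp [0.5757 0.1988 0.2005] yaw 81.86 F [-0.1 -0.3 -4.3] w 0.0175 ff 117.6160740852356 t 16.1
[306. 172.] [240. 216.]
[350. 161.] [182. 206.]
[359. 156.] [168. 204.]
```

View pics/c7.png

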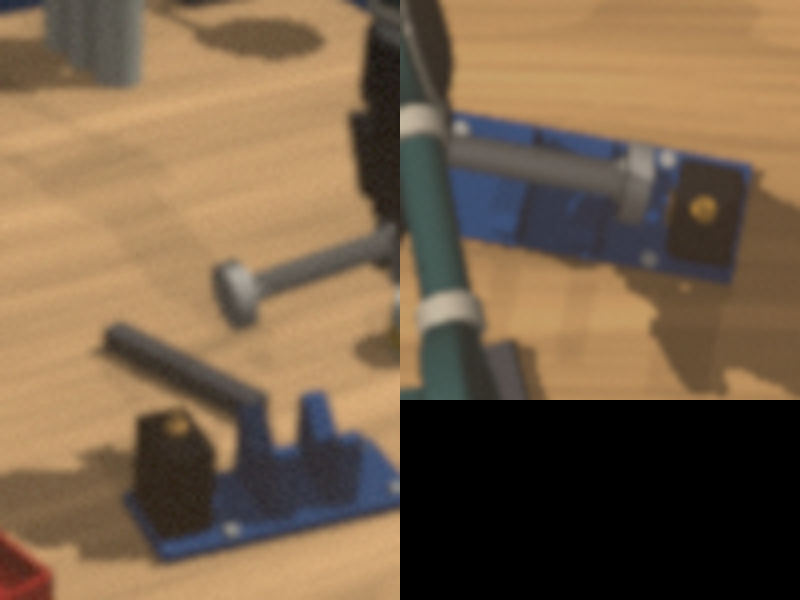

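The shaft is held, and the bearing hangs toward the block. Bearing outer face centre is at about scene px (307,173) and top px (241.5,215.5). I'll triangulate the axis.

```bash
python3 -c "
from h import *
s=cap('scene');t=cap('top')
S=lambda x,y:(x/4+250-.4,y/4+100-.4);T=lambda x,y:((x-400)/4+180-.4,y/4+170-.4)
# axis mid-lines from the shaft's edges, by grey columns
def mid(c,cols,r0,r1,mat):
  out=[]
  for u in cols:
    g=c['img'][r0:r1,u].astype(int);k=np.where(mat(g))[0];out.append((u,r0+k.mean(),len(k)))
  return out
grey=lambda g:(abs(g[:,0]-g[:,2])<28)&(g.sum(1)>150)
a=mid(s,range(318,344,3),155,180,grey);b=mid(t,range(196,234,4),195,225,lambda g:(g[:,0]>=g[:,2]+3)&(g[:,0]-g[:,2]<30))
print(np.round(a,1).tolist());print(np.round(b,1).tolist())
def nrm(c,P):
  o,d1=ray(c,*P[0]);_,d2=ray(c,*P[1]);n=np.cross(d1,d2);return o,n/np.linalg.norm(n)
def fit(L):
  L=np.array(L);p=np.polyfit(L[:,0],L[:,1],1);return [(u,np.polyval(p,u)) for u in(L[0,0],L[-1,0])]
for A,B in(((S(258,286),S(385,244)),(T(618,178),T(460,152))),(fit(a),fit(b))):
  o1,n1=nrm(s,A);o2,n2=nrm(t,B);d=np.cross(n1,n2);d/=np.linalg.norm(d);d*=np.sign(d[1]);print('dir yaw',np.degrees(np.arctan2(d[1],d[0])),'pitch',np.degrees(np.arcsin(d[2])))
  o,r=ray(s,*S(230,293));print('axis pt at top-view px col 241.5:')
  # axis point set: solve n1.x=n1.o1,n2.x=n2.o2, y=.2
  print(np.linalg.solve([n1,n2,[0,1,0]],[n1@o1,n2@o2,.2]))
print('face',tri(s,S(230,293),t,T(646,183)))
"
```

```text
[[318.0, 170.0, 5.0], [321.0, 169.0, 5.0], [324.0, 168.0, 5.0], [327.0, 166.5, 6.0], [330.0, 165.5, 6.0], [333.0, 165.0, 5.0], [336.0, 163.5, 6.0], [339.0, 162.5, 6.0], [342.0, 161.5, 6.0]]
[[196.0, 205.7, 11.0], [200.0, 208.0, 7.0], [204.0, 209.0, 7.0], [208.0, 208.4, 9.0], [212.0, 210.5, 8.0], [216.0, 211.0, 9.0], [220.0, 211.0, 10.0], [224.0, 211.4, 9.0], [228.0, 213.5, 8.0], [232.0, 214.5, 10.0]]
dir yaw 82.72036809800267 pitch 8.01542488102239
axis pt at top-view px col 241.5:
[0.57494504 0.2        0.2051589 ]
dir yaw 80.43054651089093 pitch 11.097578924891321
axis pt at top-view px col 241.5:
[0.57876548 0.2        0.2099298 ]
face [0.55900265 0.07255015 0.18964606]
```

The shaft is pitched about 8.5°, held 130 mm from the bearing face, with yaw about 82°. I'll align and descend to just above contact.

```bash
python3 -c "
from h import *
go(.5742,.2022,.09,82.2)"
```

```text
units [ 0.013 -0.008  0.442] turn -0.004 | tcp [0.5756 0.1988 0.2005] yaw 81.85 F [-0.3  0.7 -3.6] w 0.0175 ff 117.6157557964325 t 16.2
```

send_rows --rows "0.013 -0.008 0.05 -0.004;0.013 -0.008 0.12 -0.004;0.013 -0.008 0.2 -0.004;0.013 -0.008 0.28 -0.004;0.013 -0.008 0.35 -0.004;0.013 -0.008 0.41 -0.004;0.013 -0.008 0.442 -0.004;0.013 -0.008 0.442 -0.004"

```text
clock: 17.0
eef_pos: [0.5727, 0.2026, 0.0881]
tool_rot: [-0.001, 0.753, 0.658, -0.002]
ft_force: [-0.5, 0.6, -4.9]
gripper_width: 0.0178
finger_force: 117.6
```

send_rows --rows "0 0 0 0;0 0 0 0" --force 60

```text
clock: 17.2
eef_pos: [0.575, 0.2034, 0.0913]
tool_rot: [0.0, 0.753, 0.658, 0.001]
ft_force: [-0.1, -0.5, -4.6]
gripper_width: 0.0176
finger_force: 117.6
```

```bash
python3 -c "
from h import *
go(.5742,.2022,.07,82.2)"
```

```text
units [-0.005 -0.002  0.085] turn 0.001 | tcp [0.575  0.2034 0.0913] yaw 82.27 F [-0.1 -0.5 -4.6] w 0.0176 ff 117.6272964477539 t 17.2
```

send_rows --rows "0 0 0 0;0 0 0 0;0 0 0.01 0;0 0 0.02 0;0 0 0.03 0;0 0 0.04 0;0 0 0.05 0;0 0 0.06 0" --force 60 --grip 0

```text
clock: 18.0
eef_pos: [0.5739, 0.2031, 0.0747]
tool_rot: [-0.0, 0.753, 0.658, -0.0]
ft_force: [-1.3, -0.4, -5.4]
gripper_width: 0.0177
finger_force: 117.6
```

send_rows --rows "0 0 0.005 0;0 0 0.01 0;0 0 0.015 0;0 0 0.02 0;0 0 0.02 0"

```text
clock: 18.5
eef_pos: [0.574, 0.2032, 0.0703]
tool_rot: [-0.0, 0.753, 0.658, 0.0]
ft_force: [-0.9, -0.2, -1.9]
gripper_width: 0.0173
finger_force: 117.5
```

```bash
python3 -c "
from h import *
w=cap('wrist');endrows(w);go(.5742,.2022,.07,82.2)"
```

```text
grey from 202 [(200, 117), (204, 42), (208, 66), (212, 67), (216, 66), (220, 69), (224, 88), (228, 89), (232, 88), (236, 90), (240, 91), (244, 94), (248, 130), (252, 128), (256, 128), (260, 128), (264, 128), (268, 128)]
units [-0.004  0.001  0.001] turn 0.001 | tcp [0.574  0.2032 0.0703] yaw 82.27 F [-1.   0.4 -1.4] w 0.0175 ff 117.48626589775085 t 18.55
```

Contact begins at TCP 0.070, as predicted. I'll lower gently so the shaft levels.

send_rows --rows "0 0 0.004 0;0 0 0.008 0;0 0 0.012 0;0 0 0.016 0;0 0 0.016 0"

```text
clock: 19.05
eef_pos: [0.5741, 0.2033, 0.0664]
tool_rot: [-0.0, 0.753, 0.658, 0.0]
ft_force: [-3.2, 2.4, 3.8]
gripper_width: 0.0175
finger_force: 117.8
```

```bash
python3 -c "
from h import *
w=cap('wrist');endrows(w);go(.5742,.2022,.057,82.2);print(env.observe()['moment'])"
```

```text
grey from 204 [(202, 114), (206, 42), (210, 65), (214, 67), (218, 67), (222, 85), (226, 86), (230, 86), (234, 88), (238, 89), (242, 91), (246, 132), (250, 132), (254, 131), (258, 132), (262, 131), (266, 131), (270, 131)]
units [-0.004  0.001  0.038] turn 0.001 | tcp [0.5741 0.2033 0.0664] yaw 82.26 F [-2.8  2.9  3.1] w 0.0173 ff 117.78831839561462 t 19.1
[ 0.03564313  0.50926976 -0.32001542]
```

send_rows --rows "0 0 0.004 0;0 0 0.008 0;0 0 0.012 0;0 0 0.016 0;0 0 0.02 0;0 0 0.02 0"

```text
clock: 19.7
eef_pos: [0.5745, 0.2037, 0.0621]
tool_rot: [0.0, 0.753, 0.658, 0.001]
ft_force: [-3.7, 4.0, 7.7]
gripper_width: 0.0175
finger_force: 118.4
```

```bash
python3 -c "
from h import *
w=cap('wrist');endrows(w);go(.5742,.2022,.057,82.2);print(env.observe()['moment'])"
```

```text
grey from 206 [(204, 117), (208, 42), (212, 63), (216, 66), (220, 70), (224, 83), (228, 83), (232, 85), (236, 86), (240, 95), (244, 134), (248, 134), (252, 135), (256, 134), (260, 134), (264, 134), (268, 134), (272, 133)]
units [-0.006 -0.     0.021] turn 0.001 | tcp [0.5744 0.2037 0.0621] yaw 82.26 F [-4.7  3.8  9.1] w 0.0175 ff 118.36379885673523 t 19.75
[-0.30741168  0.7482045  -0.47565644]
```

send_rows --rows "0 0 0.004 0;0 0 0.008 0;0 0 0.012 0;0 0 0.016 0;0 0 0.016 0"

```text
clock: 20.25
eef_pos: [0.5735, 0.2037, 0.0571]
tool_rot: [-0.001, 0.753, 0.658, -0.0]
ft_force: [-5.4, 4.7, 5.4]
gripper_width: 0.0176
finger_force: 117.8
```

```bash
python3 -c "
from h import *
w=cap('wrist');endrows(w);go(.5742,.2022,.057,82.2);print(env.observe()['moment'])"
```

```text
grey from 209 [(207, 111), (211, 42), (215, 65), (219, 79), (223, 79), (227, 81), (231, 82), (235, 128), (239, 137), (243, 137), (247, 137), (251, 137), (255, 137), (259, 136), (263, 136), (267, 136), (271, 137), (275, 135)]
units [-0.005  0.004  0.001] turn 0.0 | tcp [0.5735 0.2037 0.0571] yaw 82.22 F [-5.5  5.1  4.6] w 0.0175 ff 117.79343962669373 t 20.3
[ 0.13658743  0.70949342 -0.46524395]
```

send_rows --rows "0 0 0.004 0;0 0 0.006 0;0 0 0.008 0;0 0 0.008 0"

```text
clock: 20.7
eef_pos: [0.5738, 0.2037, 0.0562]
tool_rot: [-0.001, 0.754, 0.657, 0.0]
ft_force: [-6.8, 3.9, 10.1]
gripper_width: 0.0174
finger_force: 118.4
```

```bash
python3 -c "
from h import *
w=cap('wrist');endrows(w);go(.5742,.2022,.057,82.2)
s=cap('scene');i=s['img'].astype(int)
ex=np.array([.1357,.9907,0]);O=np.array([.5654,.1358,0])
print([np.round(proj(s,O+ex*x+[0,0,.062]),1) for x in(-.063,-.045,0,.03,.097)])
for u in range(292,350,4):
  k=[v for v in range(170,240) if abs(i[v,u,0]-i[v,u,2])<28 and i[v,u].sum()>210]; print(u,k and (k[0],k[-1],len(k)))"
```

```text
grey from 209 [(207, 116), (211, 41), (215, 63), (219, 78), (223, 79), (227, 80), (231, 83), (235, 139), (239, 137), (243, 138), (247, 138), (251, 138), (255, 137), (259, 137), (263, 137), (267, 137), (271, 137), (275, 133)]
units [-0.006  0.002 -0.003] turn -0.0 | tcp [0.5738 0.2038 0.0562] yaw 82.19 F [-7.   5.3 10.1] w 0.0173 ff 118.4212875366211 t 20.75
[array([303.7, 212.1]), array([309.5, 210.8]), array([323.7, 207.6]), array([333. , 205.5]), array([353.2, 201. ])]
292 (187, 189, 3)
296 (189, 239, 5)
300 (191, 238, 6)
304 (193, 237, 13)
308 (195, 236, 26)
312 (197, 235, 16)
316 (203, 234, 10)
320 (206, 211, 6)
324 (205, 211, 7)
328 (198, 209, 8)
332 (203, 207, 5)
336 (203, 229, 6)
340 (200, 228, 8)
344 (213, 228, 2)
348 (216, 227, 8)
```

send_rows --rows "0 0 0.004 0;0 0 0.006 0;0 0 0.006 0"

```text
clock: 21.1
eef_pos: [0.5742, 0.2038, 0.0555]
tool_rot: [-0.0, 0.754, 0.657, 0.0]
ft_force: [-8.6, 3.5, 13.2]
gripper_width: 0.0175
finger_force: 119.0
```

Both saddles appear loaded. Releasing.

send_rows --rows "0 0 0 0;0 0 0 0;0 0 0 0;0 0 0 0;0 0 0 0" --grip 0.5

```text
clock: 21.6
eef_pos: [0.5739, 0.2028, 0.0531]
tool_rot: [-0.0, 0.753, 0.658, -0.0]
ft_force: [0.8, -0.3, 0.2]
gripper_width: 0.043
finger_force: 0.0
```

```bash
python3 -c "
from h import *
w=cap('wrist');endrows(w);go(.5742,.2022,.2,82.2)"
```

```text
grey from 209 [(207, 120), (211, 41), (215, 80), (219, 81), (223, 82), (227, 83), (231, 128), (235, 137), (239, 137), (243, 137), (247, 137), (251, 138), (255, 138), (259, 138), (263, 138), (267, 138), (271, 134), (275, 133)]
units [-0.003  0.002 -0.587] turn 0.001 | tcp [0.5739 0.2029 0.0532] yaw 82.27 F [0.3 0.6 0.3] w 0.0427 ff 0.0 t 21.65
```

send_rows --rows "0 0 -0.06 0;0 0 -0.15 0;0 0 -0.28 0;0 0 -0.42 0;0 0 -0.56 0;0 0 -0.7 0;0 0 -0.8 0;0 0 -0.8 0"

```text
clock: 22.45
eef_pos: [0.5768, 0.2039, 0.2606]
tool_rot: [0.002, 0.753, 0.658, 0.005]
ft_force: [0.5, 0.3, 1.1]
gripper_width: 0.0431
finger_force: 0.0
```

send_rows --rows "0.12 -0.1 0 0;0.3 -0.2 0 0;0.45 -0.3 0 0;0.6 -0.3 0 0;0.6 -0.3 0 0;0.6 -0.3 0 0"

```text
clock: 23.05
eef_pos: [0.5191, 0.3621, 0.2528]
tool_rot: [0.0, 0.753, 0.659, -0.001]
ft_force: [0.1, -0.8, -0.8]
gripper_width: 0.0428
finger_force: 0.0
```

```bash
python3 -c "
from h import *
s=cap('scene');t=cap('top');go(.5742,.2022,.2,82.2)
ex=np.array([.1357,.9907,0]);ey=np.array([-.9907,.1357,0]);O=np.array([.5654,.1358,0])
gr=lambda c:((abs(c['img'][:,:,0].astype(int)-c['img'][:,:,2])<30)&(c['img'].astype(int).sum(2)>210)&(c['img'][:,:,0].astype(int)>=c['img'][:,:,2].astype(int)-3)).astype(np.uint8)*255
P=lambda c,x:np.round(proj(c,O+ex*x+[0,0,.062]),1)
for n,c in(('scene',s),('top',t)):
  print(n,'predicted face,mid,end',P(c,-.063),P(c,0),P(c,.097));m=gr(c);a,b=P(c,-.08),P(c,.11);x0,x1=sorted((int(a[0]),int(b[0])));y0=int(P(c,0)[1])
  for u in range(x0,x1,3):
    pr=np.polyfit([a[0],b[0]],[a[1],b[1]],1);v=np.polyval(pr,u);r=range(int(v)-13,int(v)+14);k=[q for q in r if m[q,u]];print(u,round(v,1),k and (k[0],k[-1],len(k),round(float(np.mean(k)),1)))
"
```

```text
units [-0.599  0.302  0.212] turn 0.0 | tcp [0.5196 0.3608 0.253 ] yaw 82.24 F [ 0.  -0.6 -0.1] w 0.0428 ff 0.0 t 23.15
scene predicted face,mid,end [303.7 212.1] [323.7 207.6] [353.2 201. ]
298 213.3 []
301 212.7 (200, 208, 2, 204.0)
304 212.0 (202, 209, 8, 205.5)
307 211.3 (202, 218, 16, 209.6)
310 210.7 (205, 217, 13, 211.0)
313 210.0 (207, 214, 8, 210.5)
316 209.3 (201, 212, 9, 207.3)
319 208.7 (205, 210, 6, 207.5)
322 208.0 (205, 209, 5, 207.0)
325 207.3 (199, 210, 12, 204.5)
328 206.7 (204, 209, 6, 206.5)
331 206.0 (199, 209, 8, 205.1)
334 205.3 (203, 207, 5, 205.0)
337 204.7 (203, 206, 4, 204.5)
340 204.0 (202, 208, 7, 205.0)
343 203.3 (201, 211, 7, 205.1)
346 202.7 (201, 214, 6, 204.8)
349 202.0 (200, 204, 5, 202.0)
352 201.3 (199, 204, 6, 201.5)
355 200.7 (202, 202, 1, 202.0)
top predicted face,mid,end [243.  219.8] [217.9 215.7] [179.4 209.3]
174 208.5 []
177 209.0 []
180 209.5 (207, 212, 6, 209.5)
183 209.9 (207, 212, 6, 209.5)
186 210.4 (208, 220, 9, 213.3)
189 210.9 (202, 223, 14, 209.1)
192 211.4 (208, 224, 10, 213.9)
195 211.9 (198, 216, 13, 208.6)
198 212.4 (209, 216, 8, 212.5)
201 212.9 (199, 217, 10, 211.6)
204 213.4 (210, 217, 8, 213.5)
207 213.9 (200, 218, 10, 212.6)
210 214.4 (211, 219, 9, 215.0)
213 214.9 (201, 219, 10, 213.6)
216 215.4 (211, 220, 10, 215.5)
219 215.9 (202, 220, 10, 214.6)
222 216.4 (212, 221, 10, 216.5)
225 216.8 (203, 221, 10, 215.6)
228 217.3 (214, 221, 8, 217.5)
231 217.8 (204, 222, 10, 216.6)
234 218.3 (205, 225, 12, 218.8)
237 218.8 (205, 228, 18, 219.2)
240 219.3 (206, 228, 19, 218.8)
243 219.8 (206, 219, 9, 214.4)
246 220.3 (207, 225, 11, 215.5)
```

Both views put the shaft axis within about 1 px of the seated prediction along its whole length, with bearing and plain end where expected. The robot is clear, so I'm handing in.

```bash
python3 -c "
from station import env
print(env.job_done())"
```

```text
the job is handed in; nothing more can be done
None
```

I handed the job in at about 23 s of the 64 s allowed, with no verdict returned: by camera check, the key bar lies flat in the red tray and the shaft rests in both V saddles, bearing in the gap clear of the block and plain end pointing away from it.

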